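Finish tapping the jacking hole of a seal gland

ROBOT

A 6-joint arm with a two-finger parallel gripper is mounted at the origin on the work surface. World frame = base frame: x ahead of the robot, y to its left, z up, the work surface at z = 0. Lengths are in mm, angles in rad, forces in N, time in s.
With the tool pointing down it reaches from about 400 to 925 mm from the base axis. Payload 12.5 kg.
Tool frame: the origin (TCP) lies midway between the tips of the shut fingers; the grasp point (between the pads) lies 19 mm behind it; z points along the fingers, y is the line along which they close (so a half turn about z gives the same grasp; the last joint's range is limited). The gripper opens to 95 mm and grips with 3 to 60 N. Pads are 20 mm wide; open, the fingers measure 119 mm over their backs; the gripper's body (75 mm by 180 mm) begins 59 mm behind the grasp point.
Start: joints at [-1.434, 0.491, 1.559, -0, 1.092, -0.106], TCP at [150.286, -606.68, 214.661] pointing down, gripper open.
Joint ranges: [-3.1, 3.1], [-0.84, 2.19], [0.05, 2.79], [-1.13, 4.28], [0.06, 2.93], [-2.69, 2.69]. Speed limits (rad/s): [2.22, 2.22, 2.79, 3.14, 3.14, 3.14].

INTERFACE

Orientations are given as [roll, pitch, yaw] about the fixed x, y, z axes, in that order (R = Rz(yaw) Ry(pitch) Rx(roll)).
In Python, from cell import env gives the robot as it stands.
- The arm moves only by the tool arm_command, never from a script. Its argument "targets" is a list of rows, each a list of 5 numbers: the shift along the tool's x, y, z in mm, then the turn about the tool's z in degrees, then the opening, from 0 (shut) to 1 (fully open). In form: [[tx, ty, tz, roll, fingers], ...]. A call has 1 to 5 rows; each row is the pose to reach, as a shift and turn from the pose commanded when the call began, along the tool's axes at that moment; what a row does not reach only later rows make up. A row lasts 1/10 s, in which the tool goes at most 50 mm and 8.59 degrees, less where a joint would pass 70% of its speed; a pose out of reach is approached as far as the arm can. A call with a gripper value outside its range is refused whole. The fingers move at their own pace and stop on an object; the grip force is fixed at half the most. Time passes only in rows, so rows that repeat a pose let the fingers close. It gives the time, the measured TCP pose, the force, the opening and the grip force at its end, in the units of the state.
- env.state(): the state, without advancing time (a new reading comes with each control period).
- env.read_camera(name): name is "scene" or "top" or "wrist"; returns a dict with "frame" (400x640x3 uint8, red, green, blue), "vertical_fov" (degrees; the focal length in pixels is half the picture's height over the tangent of half this angle, whatever the lens; pixels are square), "cx", "cy" (the principal point, pixels), "world_from_camera" (4x4, takes a point from camera to world coordinates); the wrist camera has in their place "hand_eye" (4x4, takes a point from camera to tool coordinates, whose origin is the TCP and whose axes are the flange's). Camera axes: x right, y down, z forward; pixel columns grow to the right and rows downward; lengths in mm; the calibration is good to about 2 mm. A picture is of the moment at which its call begins: read the wrist's pose just before it. There is no depth.
- env.job_done(): hands the job in; it is judged then, once.
The state is a dict: "t": time; "joints": joint angles; "qvel": joint speeds; "tau": joint torques, N m; "eef_pos": TCP position; "tcp_rot": TCP orientation; "ft_force": force on the tool from outside, world axes, zero at the start; "moment": the same for the moment, N m; "opening": opening from 0.0 (shut) to 1.0 (fully open); "grip_force": force on a finger pad.
Only numpy, scipy, OpenCV 4.12 (cv2) and the standard library are available. Lean on these libraries where they do the work, as an engineer would, in place of code of your own. Each camera call takes 0.05 s, during which the arm holds its last target. There are 200 camera calls.

TASK

On the tapping fixture, turn the steel seal gland round on its stud until the flush port on its rim faces the fixture's pointer, so that the tap stands over the chip slot. Then finish tapping with the T-handle: half a turn clockwise, a quarter turn back, and again like this, until the stop collar sits down on the gland, which is about one full turn below where it starts. Leave the port facing the pointer, let go of everything, and do not disturb the things around the fixture.

Things in the scene. Friction and masses are not known exactly. Their poses are not given: they have to be found in the camera images.
- fixture: tapping fixture, fixed, elsewhere and turned otherwise in each episode: grey steel plate 230 x 230 x 16 mm on the bench with a round pad (top 30 mm above the bench) that carries the gland, and in its middle a stud with washer and nut (top 85 mm above the bench) that holds the gland down. Origin: on the bench below the stud. x points level from stud to pointer, z up
- mark (a point): tip of the fixture's index pointer, a small dark steel post 16 mm wide and 54 mm high at the plate's edge whose nose points level at the stud. This point lies 97 mm from the stud's axis, 50 mm above the bench. Axes as those of the fixture
- gland_center (a point): centre of the seal gland's upper face, on the stud's axis, 54 mm above the bench. The gland is a bright steel disc of radius 66 mm, 24 mm thick, lying flat on the pad, with four lugs and a port boss on its rim. Its x axis points level to the flush port, z up. The tap stands opposite the port, 45 mm from the stud's axis
- gland_lug (a point): one of the gland's four equal lugs, which stick out level at 45, 135, 225 and 315 degrees counter-clockwise (from above) from the port; this is the one at 45. Each is a short fork 36 mm wide with parallel radial sides, from 30 to 52 mm above the bench, reaching to radius 93 mm, with a 14 mm slot open at its end. Point: 82 mm from the stud's axis, 41 mm above the bench
- gland_port (a point): centre of the flat outer face of the gland's flush-port boss, a block 36 mm wide and 24 mm high on the rim with a dark round hole 15 mm wide in its face; 76 mm from the stud's axis, 42 mm above the bench. It faces the pointer when it lies on the line from the stud to the pointer
- gland (a joint): angle of the gland about the stud (rad), counter-clockwise from above positive: 0 when the port faces the pointer, 0.5 to 1.3 at the start, range -0.8 to 1.7. It turns stiffly (about 0.9 N m: some 11 N pushed at a lug), stays where it is left, and cannot lift or shift
- tap (a joint): turn of the tap into the gland (rad, clockwise from above positive, relative to the gland): 0 to 0.3 at the start; at 6.2 the stop collar (ring 29 mm wide on the tap) meets the gland's face and the tap stops dead. It sinks 2 mm a turn, so the collar starts about 2 mm above the face. Friction about 0.25 N m; stays where it is left; can be backed to -1.6
- tap_head (a point): centre of the steel block atop the T-handle wrench fixed on the tap, on the tap's vertical axis, 163 mm above the bench at first. Block: 24 mm wide (y), 30 long (x), 34 high, to be gripped across the 24 mm from above; below it a neck 20 mm wide, 12 high, then the 25 mm chuck. x runs along the level T-bar, 9 mm thick, ends 57 mm either side; z up. Tap and wrench ride on the gland
- carton: brown cardboard carton, 120 x 150 x 55 mm, origin at the centre of its underside; leave alone
- tub: white plastic tub with lid, 98 mm wide, 92 mm high, origin at the centre of its underside; leave alone
- bottle: white plastic bottle with a yellow cap, 64 mm wide, 170 mm high, origin at the centre of its underside; leave alone
- sleeve: plain steel sleeve ring, 80 mm wide, 45 mm high, origin at the centre of its underside; leave alone

How it is judged (in metres and radians):
On the way, in this order (a step that is already met when the one before it is completed fails the run):
1. the port faces the pointer (within 0.1 rad) with the tap still about where it was (not over 0.6 rad) (value of joint gland between -0.1 and 0.1 rad and value of joint tap below 0.6 rad), for 0.2 s.
2. the tap has gone about half a turn forward (joint 2.7 to 4.0) (value of joint tap between 2.7 and 4 rad), for 0.1 s.
3. the tap has come about a quarter turn back (joint 0.9 to 2.25) (value of joint tap between 0.9 and 2.25 rad), for 0.1 s.
4. the tap has gone about half a turn forward again (joint 4.2 to 5.6) (value of joint tap between 4.2 and 5.6 rad), for 0.1 s.
5. the tap has come about a quarter turn back again (joint 2.4 to 3.9) (value of joint tap between 2.4 and 3.9 rad), for 0.1 s.
At the end, for the whole second after the job is handed in: the tap is turned in until its stop collar sits on the gland (tap joint above 6.0 of 6.2 rad), the port faces the pointer (gland joint within 0.1 rad of 0), and both are at rest (value of joint tap above 6 rad and value of joint gland between -0.1 and 0.1 rad and velocity of joint tap between -0.05 and 0.05 rad/s and velocity of joint gland between -0.05 and 0.05 rad/s); the robot touches nothing.
It fails at once if a thing beside the fixture is moved by more than 30 mm (distance of any of carton, tub, bottle, sleeve from where it was at the start of the episode above 0.03 m).
It also fails if it takes over 72 s, if anything falls off the work surface, if the arm or the gripper's body presses on something with over 40 N, if the wrist force passes 120 N, or if a joint passes its speed limit or range.

## Working session

There is one attempt and no reset: what is moved stays moved. The work goes in short steps, Python scripts to look and compute and a tool call to move; the robot and the scene stay as the last step left them, time stands still between calls to the robot, and variables do not carry over. Pictures are saved under pics/ and viewed, at most 10 in all, crops included, and the job is handed in when it is done.

Besides the shell and the picture viewer there is one more tool, called after "Emit:" in YAML: its name, and indented under it one key for each argument. arm_command: Moves the arm, as the interface text tells. Its arguments: {"type":"object","properties":{"targets":{"type":"array","items":{"type":"array","items":{"type":"number"}}}},"required":["targets"]}

```bash
mkdir -p pics
python3 - <<'E'
from cell import env
import cv2
for n in("scene","top"):
    c=env.read_camera(n);cv2.imwrite(f"pics/{n}0.png",cv2.cvtColor(c["frame"],cv2.COLOR_RGB2BGR))
    print(n,c["vertical_fov"],c["cx"],c["cy"],c["world_from_camera"])
s=env.state();print(s)
E
```

```text
scene 52.926014489542354 316.85337558239013 200.68616406755868 [[ 8.41663091e-01  3.09044345e-01 -4.42825964e-01  1.00084323e+03]
 [ 5.39924846e-01 -4.95566436e-01  6.80363923e-01 -6.91724780e+02]
 [-9.18706209e-03 -8.11729943e-01 -5.83960699e-01  7.26645807e+02]
 [ 0.00000000e+00  0.00000000e+00  0.00000000e+00  1.00000000e+00]]
top 50.36418932817183 321.75766488955225 200.37460290371683 [[-1.68462494e-02 -9.94349299e-01  1.04812577e-01  4.15019571e+02]
 [-9.99672077e-01  1.87722853e-02  1.74166468e-02 -2.56158582e+01]
 [-1.92858022e-02 -1.04484801e-01 -9.94339471e-01  1.43135482e+03]
 [ 0.00000000e+00  0.00000000e+00  0.00000000e+00  1.00000000e+00]]
{'t': 0.1, 'joints': array([-1.43361550e+00,  4.91474031e-01,  1.55936710e+00,  6.87473334e-06,
        1.09168063e+00, -1.05587419e-01]), 'qvel': array([-2.89091304e-05, -1.96056276e-03, -2.27468871e-03,  1.39668010e-03,
       -6.27398430e-04, -6.97079069e-04]), 'tau': array([ 4.04712730e-03, -6.13619399e+01, -2.58606970e+01,  6.94154506e-02,
        4.70322522e-02, -5.81970312e-05]), 'eef_pos': array([ 150.24805199, -606.46648257,  214.14323822]), 'tcp_rot': array([-3.14066936e+00, -1.03984053e-04,  2.42765026e-01]), 'ft_force': array([0.23003357, 0.27898733, 0.72860108]), 'moment': array([ 0.05779936, -0.0290987 , -0.0021941 ]), 'grip_force': 0.0, 'opening': 1.0024270997526414}
```

View pics/top0.png

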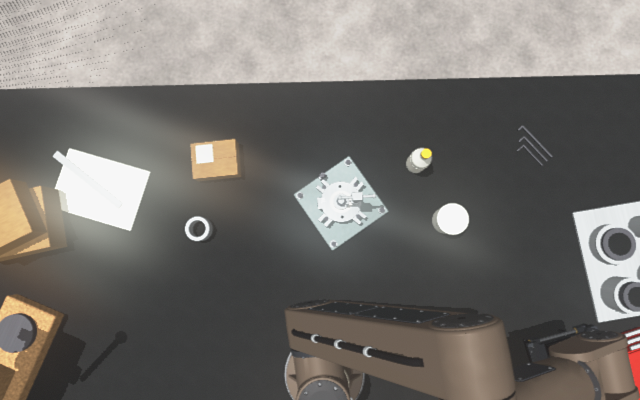

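View pics/scene0.png

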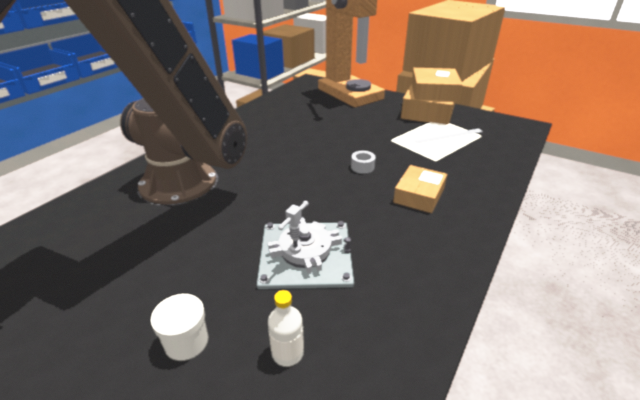

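Run:
```python
import cv2,numpy as np
a=cv2.imread("pics/top0.png")[145:260,280:400]
b=cv2.imread("pics/scene0.png")[195:295,250:365]
h=590
a=cv2.resize(a,(400,383),interpolation=cv2.INTER_CUBIC)
b=cv2.resize(b,(400,348),interpolation=cv2.INTER_CUBIC)
o=np.zeros((383,800,3),np.uint8);o[:383,:400]=a;o[:348,400:]=b
cv2.imwrite("pics/crop0.png",o)
```

```text
(no output)
```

View pics/crop0.png

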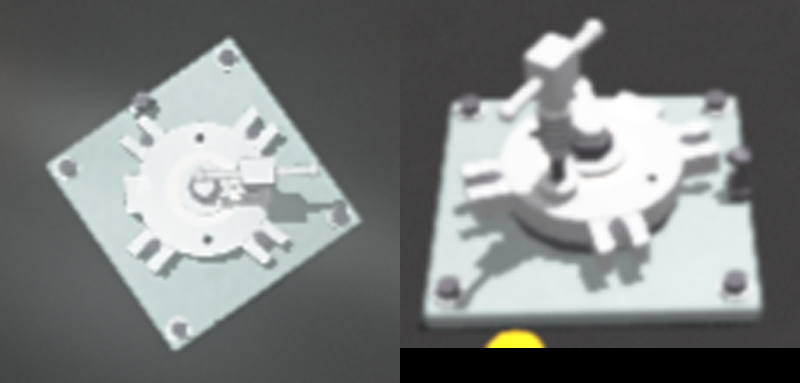

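The top crop shows the plate corners at about (228,37), (362,221), (175,350) and (47,164). The pointer is at (145,103), the port boss is at left (127,197), and the T-handle block is at (259,171) with bar ends at (197,174) and (318,170).

```bash
cat > h.py <<'E'
import numpy as np
from cell import env
def ray(c,u,v,z,T=None):
    f=200/np.tan(np.radians(c["vertical_fov"]/2)); T=c["world_from_camera"] if T is None else T
    d=T[:3,:3]@np.array([(u-c["cx"])/f,(v-c["cy"])/f,1]);o=T[:3,3]
    return (o+d*(z-o[2])/d[2]).round(1)
def proj(c,p,T=None):
    f=200/np.tan(np.radians(c["vertical_fov"]/2)); T=c["world_from_camera"] if T is None else T
    q=T[:3,:3].T@(np.asarray(p,float)-T[:3,3]);return (q[:2]/q[2]*f+[c["cx"],c["cy"]]).round(1)
E
python3 - <<'E'
from h import *
c=env.read_camera("top")
P=lambda x,y,z:ray(c,280+x/3.3333,145+y/3.3333,z)
co=np.array([P(*q,16) for q in[(228,37),(362,221),(175,350),(47,164)]]);print(co,co.mean(0))
ct=co.mean(0)
e=np.mean([co[0]-co[1],co[3]-co[2]],0);th=np.arctan2(e[1],e[0]);print("edge yaw",np.degrees(th), np.linalg.norm(e))
for n,x,y,z in[("pointer",145,101,54),("port",128,197,54),("head",259,171,180),("bar1",197,174,163),("bar2",318,170,163),("gland c?",195,190,54),("tub",0,0,0)]:
    p=P(x,y,z);d=p-ct;print(n,p,np.hypot(*d[:2]),np.degrees(np.arctan2(d[1],d[0])))
for n,u,v,z in[("bottlecap",426,154,170),("tub",453,219,92),("sleeve",199,229,45),("carton",214,160,55)]:print(n,ray(c,u,v,z))
s=env.read_camera("scene")
Q=lambda x,y,z:ray(s,250+x/3.478,195+y/3.478,z)
co=np.array([Q(x-400,y,16) for x,y in[(453,97),(737,97),(762,313),(425,318)]]);print(co,co.mean(0))
for n,x,y,z in[("ptr",740,150,54),("head",553,52,180)]:
    p=Q(x-400,y,z);d=p-ct;print(n,p,np.hypot(*d[:2]),np.degrees(np.arctan2(d[1],d[0])))
E
```

```text
[[ 712.9  -93.4   16. ]
 [ 523.5 -222.6   16. ]
 [ 398.7  -33.5   16. ]
 [ 586.8   91.6   16. ]] [555.475 -64.475  16.   ]
edge yaw 33.965878361316335 227.58225985344285
pointer [642.7  -8.6  54. ] 103.58675711692109 32.64300275398072
port [548.2   9.6  54. ] 74.4313861888921 95.60910344336419
head [ 557.  -110.2  180. ] 45.75042349530768 -88.08980451700445
bar1 [557.3 -55.6 163. ] 9.060698096725197 78.3800284551798
bar2 [ 558.9 -164.3  163. ] 99.88373866651169 -88.0349501954673
gland c? [553.9 -55.9  54. ] 8.71844309495681 100.40771131249036
tub [760.  139.8   0. ] 289.06530620259497 44.96496100026271
bottlecap [ 682.  -318.9  170. ]
tub [ 489.8 -412.4   92. ]
sleeve [474.5 402.   45. ]
carton [700.9 352.2  55. ]
[[ 396.4  -30.9   16. ]
 [ 591.3   91.    16. ]
 [ 718.5 -102.2   16. ]
 [ 529.  -226.9   16. ]] [558.8  -67.25  16.  ]
ptr [645.   -3.4  54. ] 108.37380333826066 34.30226479047797
head [ 561.8 -112.3  180. ] 48.24143706400131 -82.46618223661572
```

```bash
cat >> h.py <<'E'
from scipy.spatial.transform import Rotation as R
def rel(p,yaw):   # shift in tool axes + roll to reach world p, yaw(deg), tool down
    s=env.state();r=s["tcp_rot"];M=R.from_euler("xyz",r).as_matrix()
    d=M.T@(np.asarray(p)-s["eef_pos"]);a=(np.degrees(r[2])-yaw+180)%360-180
    print("rel",d.round(1),"roll",round(a,1),"t",round(s["t"],2),"j",s["joints"].round(2))
def wrist(name=None):
    import cv2
    s=env.state();c=env.read_camera("wrist")
    T=np.eye(4);T[:3,:3]=R.from_euler("xyz",s["tcp_rot"]).as_matrix();T[:3,3]=s["eef_pos"]
    if name: cv2.imwrite(name,cv2.cvtColor(c["frame"],cv2.COLOR_RGB2BGR))
    return c,T@c["hand_eye"]
E
python3 - <<'E'
from h import *
c,T=wrist();print(c["hand_eye"].round(2),c["vertical_fov"],c["cx"],c["cy"],T.round(1))
rel([495,-12,230],139)
E
```

```text
[[   0.     -0.96   -0.27   74.89]
 [   1.      0.     -0.     -0.25]
 [   0.     -0.27    0.96 -169.89]
 [   0.      0.      0.      1.  ]] 68.4742551927452 319.72909016481356 198.91832187144692 [[ 2.000e-01 -9.000e-01 -3.000e-01  2.229e+02]
 [-1.000e+00 -2.000e-01 -1.000e-01 -5.884e+02]
 [-0.000e+00  3.000e-01 -1.000e+00  3.842e+02]
 [ 0.000e+00  0.000e+00  0.000e+00  1.000e+00]]
rel [ 477.6 -494.3  -15.3] roll -125.1 t 0.25 j [-1.43  0.49  1.56  0.    1.09 -0.11]
```

Emit:
arm_command:
  targets:
    - [34,-35,-10,-8,0.7]
    - [68,-70,-15,-16,0.7]
    - [102,-105,-15,-24,0.7]
    - [136,-140,-15,-32,0.7]
    - [170,-175,-15,-40,0.7]

```text
t: 0.75
eef_pos: [273.8, -394.2, 229.7]
tcp_rot: [3.141, 0.0, 0.946]
ft_force: [1.5, -0.5, -0.5]
opening: 0.709
grip_force: 0.0
```

```bash
python3 -c "
from h import *
rel([490,-8,230],139)"
```

```text
rel [ 4.397e+02 -5.040e+01 -3.000e-01] roll -84.8 t 0.75 j [-1.1   0.27  1.88  0.    0.99 -0.48]
```

Emit:
arm_command:
  targets:
    - [44,-5,0,-8.5,0.7]
    - [88,-10,0,-17,0.7]
    - [132,-15,0,-25.5,0.7]
    - [176,-20,0,-34,0.7]
    - [220,-25,0,-42,0.7]

```text
t: 1.25
eef_pos: [383.2, -201.8, 229.8]
tcp_rot: [3.141, 0.0, 1.68]
ft_force: [1.0, -1.0, -0.6]
opening: 0.7
grip_force: 0.0
```

```bash
python3 -c "
from h import *
rel([490,-8,230],139)"
```

```text
rel [181.  127.3  -0.2] roll -42.8 t 1.25 j [-0.64  0.2   1.98 -0.    0.96 -0.75]
```

Emit:
arm_command:
  targets:
    - [36,25,0,-8.5,0.7]
    - [72,51,0,-17,0.7]
    - [108,76,0,-25.5,0.7]
    - [144,102,0,-34,0.7]
    - [180,127,0,-42.5,0.7]

```text
t: 1.75
eef_pos: [491.1, -9.4, 229.8]
tcp_rot: [3.141, 0.0, 2.422]
ft_force: [0.2, -0.1, -0.2]
opening: 0.701
grip_force: 0.0
```

Emit:
arm_command:
  targets:
    - [0,0,0,0,0.7]
    - [0,0,0,0,0.7]

```text
t: 1.95
eef_pos: [490.3, -10.6, 229.4]
tcp_rot: [-3.141, -0.0, 2.417]
ft_force: [-0.6, -0.4, 0.4]
opening: 0.702
grip_force: 0.0
```

```bash
python3 -c "
from h import *
c,T=wrist('pics/w1.png')
rel([495,-12,230],139)
G=[557,-66,0]
for n,r,a,z in[('ctr',0,0,54),('stud',0,0,85),('lug',82,139,52),('lug2',82,49,52),('port',76,94,54),('ptr',97,33.4,50),('head',45,274,180)]:
  a=np.radians(a);print(n,proj(c,[557+r*np.cos(a),-66+r*np.sin(a),z],T))
"
```

```text
rel [-4.1  2.9 -0.6] roll -0.6 t 2.0 j [-0.16  0.28  1.86 -0.    1.   -1.  ]
ctr [322.5 249.3]
stud [322.8 260.7]
lug [322.1 186.6]
lug2 [386.3 248.2]
port [365.9 209. ]
ptr [393.6 265.6]
head [288.4 343. ]
```

View pics/w1.png

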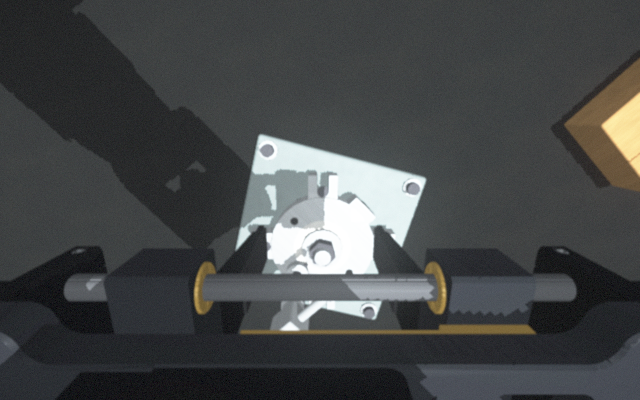

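The wrist view puts the lug's slot at about (322,186), with the stud at (322,250) and the boss at (362,206). The predicted positions match. The plate corners are at (260,134) and (426,178).

```bash
python3 -c "
from h import *
c,T=wrist()
a=ray(c,260,134,16,T);b=ray(c,426,178,16,T);print(a,b,b-a,np.degrees(np.arctan2(*(b-a)[1::-1])))
for p in[(312,182),(318,182),(329,180),(338,180),(323,186)]:
  d=ray(c,*p,52,T)-[557,-66,0];print(p,np.hypot(*d[:2]),np.degrees(np.arctan2(d[1],d[0])))
print(ray(c,322,252,85,T),ray(c,322,248,66,T))
rel([495,-12,26],139)"
```

```text
[397.1 -32.1  16. ] [584.1  92.4  16. ] [187.  124.5   0. ] 33.654699765340425
(312, 182) 88.35440000362178 147.47907180192763
(318, 182) 87.56192094740726 142.7505789863131
(329, 180) 89.95298772136475 134.18926478073763
(338, 180) 91.38386071949466 127.39656758722025
(323, 186) 82.35071341524613 138.84025522063968
[547.6 -60.2  85. ] [550.5 -62.6  66. ]
rel [ -3.8   3.4 203.5] roll -0.7 t 2.05 j [-0.16  0.28  1.86 -0.    1.   -1.  ]
```

Emit:
arm_command:
  targets:
    - [-3,3,45,-0.7,0.7]
    - [-3,3,90,-0.7,0.7]
    - [-3,3,135,-0.7,0.7]
    - [-3,3,175,-0.7,0.7]
    - [-3,3,202,-0.7,0.7]

```text
t: 2.55
eef_pos: [493.5, -12.4, 25.5]
tcp_rot: [-3.14, -0.002, 2.425]
ft_force: [0.6, -0.1, -1.3]
opening: 0.7
grip_force: 0.0
```

Emit:
arm_command:
  targets:
    - [0,0,0,0,0.5]
    - [0,0,0,0,0.1]
    - [0,0,0,0,0.1]
    - [0,0,0,0,0.1]
    - [0,0,0,0,0.1]

```text
t: 3.05
eef_pos: [495.4, -11.1, 29.0]
tcp_rot: [3.14, 0.002, 2.427]
ft_force: [0.4, 0.2, 8.3]
opening: 0.381
grip_force: 30.0
```

```bash
python3 -c "
from h import *
s=env.state();print({k:s[k] for k in('eef_pos','tcp_rot','ft_force','moment','opening','grip_force')})
c,T=wrist('pics/w2.png')"
```

```text
{'eef_pos': array([495.42774356, -11.13222924,  29.03765577]), 'tcp_rot': array([3.13998866e+00, 2.36838182e-03, 2.42743207e+00]), 'ft_force': array([0.39976964, 0.2276774 , 8.27168181]), 'moment': array([ 0.18715729, -0.17528795, -0.19566856]), 'opening': 0.3807313732057662, 'grip_force': 29.950266033411026}
```

View pics/w2.png

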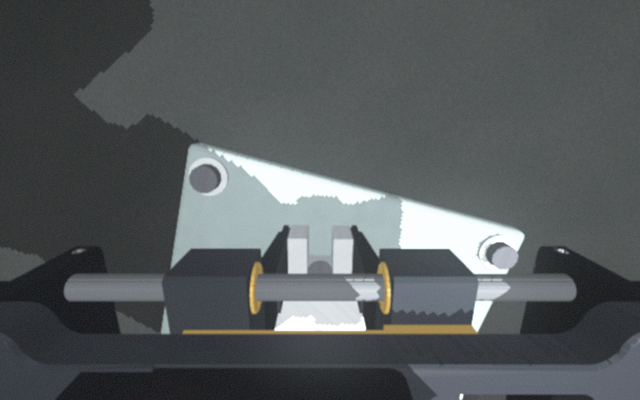

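The gripper holds the lug at 36.2 mm opening, with the slot at (319,266) centred between the pads. Next I swing it clockwise on the arc.

Emit:
arm_command:
  targets:
    - [-0.4,8.6,0,6,0.1]
    - [-1.8,17,0,12,0.1]
    - [-4,25.3,0,18,0.1]
    - [-7.1,33.4,0,24,0.1]
    - [-11,41,0,30,0.1]

```text
t: 3.6
eef_pos: [529.7, 11.5, 29.0]
tcp_rot: [-3.141, 0.002, 1.901]
ft_force: [-7.0, -18.5, 9.4]
opening: 0.376
grip_force: 30.0
```

Emit:
arm_command:
  targets:
    - [-0.4,8.6,0,6,0.1]
    - [-1.8,17,0,12,0.1]
    - [-4,25.3,0,18,0.1]
    - [-7.1,33.4,0,24,0.1]
    - [-11,41,0,30,0.1]

```text
t: 4.1
eef_pos: [570.9, 14.3, 29.0]
tcp_rot: [-3.14, 0.002, 1.378]
ft_force: [-12.0, -15.8, 12.4]
opening: 0.375
grip_force: 30.0
```

Emit:
arm_command:
  targets:
    - [0,0,0,0,0.1]
    - [0,0,0,0,0.1]

```text
t: 4.3
eef_pos: [572.2, 14.1, 29.0]
tcp_rot: [3.141, 0.001, 1.379]
ft_force: [-3.7, -15.0, 7.4]
opening: 0.378
grip_force: 30.2
```

```bash
python3 -c "
from h import *
import cv2
s=env.state();print({k:s[k] for k in('eef_pos','tcp_rot','ft_force','moment','opening','grip_force')},np.degrees(s['tcp_rot'][2]))
c=env.read_camera('scene');t=env.read_camera('top')
f=lambda c:cv2.cvtColor(c['frame'],cv2.COLOR_RGB2BGR)
o=np.hstack([cv2.resize(f(t)[145:265,275:395],(400,400),interpolation=2),cv2.resize(f(c)[185:305,245:365],(400,400),interpolation=2)])
cv2.imwrite('pics/c2.png',o)"
```

```text
{'eef_pos': array([572.15956405,  14.13484988,  29.01704933]), 'tcp_rot': array([3.14069851e+00, 1.33680743e-03, 1.37905670e+00]), 'ft_force': array([ -3.66442284, -15.04704386,   7.3588521 ]), 'moment': array([-2.67754617,  0.88066854, -0.84412748]), 'opening': 0.37762413168878356, 'grip_force': 30.173928290605545} 79.01412877381232
```

View pics/c2.png

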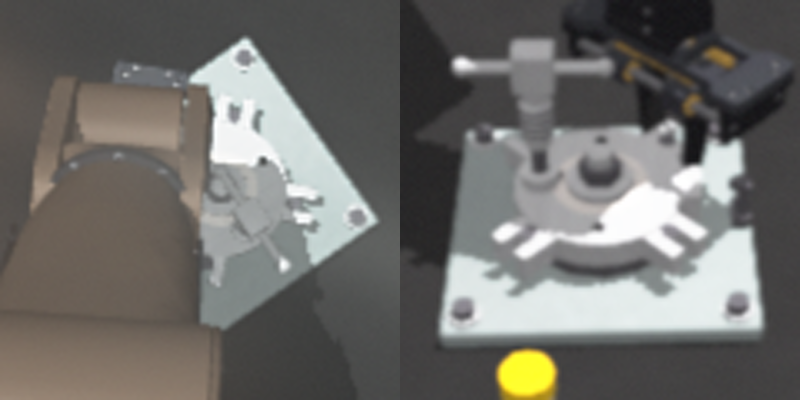

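The gland is turned: the port boss, at about (690,180) in the right half, faces the pointer post at (740,195). I release and lift.

Emit:
arm_command:
  targets:
    - [0,0,0,0,0.65]
    - [0,0,0,0,0.65]
    - [0,0,0,0,0.65]
    - [0,0,-40,0,0.65]
    - [0,0,-90,0,0.65]

```text
t: 4.9
eef_pos: [571.1, 16.1, 117.0]
tcp_rot: [-3.137, 0.001, 1.381]
ft_force: [0.2, -0.0, 0.3]
opening: 0.645
grip_force: 0.0
```

Emit:
arm_command:
  targets:
    - [0,0,-50,0,0.65]
    - [0,0,-95,-8.5,0.65]
    - [0,0,-110,-17,0.65]
    - [0,0,-110,-25.5,0.65]
    - [0,0,-110,-34,0.65]

```text
t: 5.4
eef_pos: [572.1, 16.1, 228.5]
tcp_rot: [3.14, 0.001, 1.981]
ft_force: [1.2, -0.6, -0.8]
opening: 0.65
grip_force: 0.0
```

```bash
python3 -c "
from h import *
rel([519.7,-90.7,225],210.4)"
```

```text
rel [-77.  -90.6   3.5] roll -96.9 t 5.4 j [-0.09  0.4   1.67 -0.    1.06 -0.5 ]
```

Emit:
arm_command:
  targets:
    - [-8,-9,0,-8.5,0.65]
    - [-16,-18,0,-17,0.65]
    - [-24,-27,0,-25.5,0.65]
    - [-32,-36,0,-34,0.65]
    - [-40,-45,0,-42.5,0.65]

```text
t: 5.9
eef_pos: [546.1, -38.8, 227.7]
tcp_rot: [-3.142, 0.0, 2.723]
ft_force: [0.4, -0.5, 0.1]
opening: 0.65
grip_force: 0.0
```

```bash
python3 -c "
from h import *
rel([519.7,-90.7,225],210.4)"
```

```text
rel [  3.  -58.2   2.7] roll -54.4 t 5.9 j [-0.19  0.37  1.73 -0.    1.04 -1.34]
```

Emit:
arm_command:
  targets:
    - [1,-12,0,-8.5,0.65]
    - [2,-24,0,-17,0.65]
    - [3,-36,0,-25.5,0.65]
    - [3,-48,0,-34,0.65]
    - [3,-58,2,-42.5,0.65]

```text
t: 6.4
eef_pos: [519.5, -90.5, 225.9]
tcp_rot: [-3.141, 0.0, -2.819]
ft_force: [-0.3, -0.6, -0.5]
opening: 0.651
grip_force: 0.0
```

Emit:
arm_command:
  targets:
    - [0,0,0,-6,0.65]
    - [0,0,0,-12,0.65]
    - [0,0,0,-12,0.65]

```text
t: 6.7
eef_pos: [519.7, -90.1, 225.7]
tcp_rot: [-3.142, 0.0, -2.614]
ft_force: [-0.3, -0.3, -0.1]
opening: 0.653
grip_force: 0.0
```

```bash
python3 -c "
from h import *
import cv2
c,T=wrist('pics/w3.png');rel([519.7,-90.7,225],210.4)
im=cv2.imread('pics/w3.png');cv2.imwrite('pics/w3c.png',cv2.resize(im[120:320,190:450],(780,600),interpolation=2))
for p in[(519.7,-90.7,180),(557,-65.5,85),(557+97*.83,-65.5+97*.555,50)]:print(proj(c,p,T))"
```

```text
rel [ 0.3 -0.5  0.7] roll -0.4 t 6.75 j [-0.3   0.34  1.78 -0.    1.02 -2.39]
[318.2 219.1]
[321.3 228.5]
[325.5 286.9]
```

View pics/w3c.png

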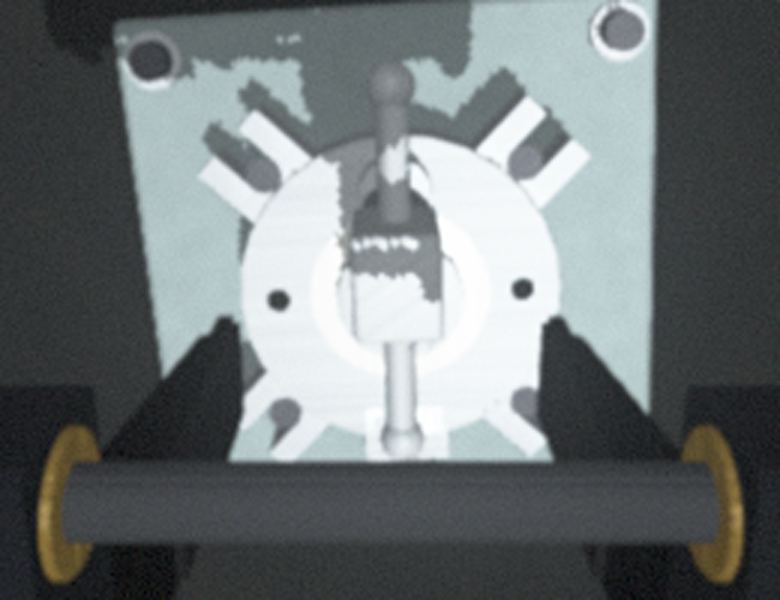

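The wrist crop shows the block top at about (398,293), 3 mm to tool +y, with the T-bar tilted about 1.8°. The gland (lug slots at (265,175) and (525,160)) and the plate bolts ((152,58) and (620,28)) have the same tilt, so the port is aligned. I correct for the offset and grip the head.

Emit:
arm_command:
  targets:
    - [1,3,10,-2,0.65]
    - [1,3,40,-2,0.65]
    - [1,3,70,-2,0.65]
    - [1,3,78,-2,0.65]
    - [1,3,78,-2,0.65]

```text
t: 7.25
eef_pos: [517.2, -88.0, 147.0]
tcp_rot: [3.14, -0.001, -2.583]
ft_force: [0.6, 0.3, -1.1]
opening: 0.651
grip_force: 0.0
```

Emit:
arm_command:
  targets:
    - [0,0,0,0,0.3]
    - [0,0,0,0,0]
    - [0,0,0,0,0]
    - [0,0,0,0,0]
    - [0,0,0,0,0]

```text
t: 7.75
eef_pos: [517.5, -88.2, 148.0]
tcp_rot: [-3.141, 0.0, -2.581]
ft_force: [-0.5, -0.2, -0.7]
opening: 0.284
grip_force: 0.0
```

```bash
python3 -c "
from h import *
s=env.state();print({k:s[k] for k in('joints','eef_pos','tcp_rot','ft_force','moment','opening','grip_force')},np.degrees(s['tcp_rot'][2]))"
```

```text
{'joints': array([-2.94696847e-01,  4.33697477e-01,  1.87844717e+00, -9.07991584e-05,
        8.28840522e-01, -2.42572964e+00]), 'eef_pos': array([517.47170473, -88.22092193, 147.9769415 ]), 'tcp_rot': array([-3.14109034e+00,  3.48139266e-04, -2.58129476e+00]), 'ft_force': array([-0.47915863, -0.22562825, -0.65632114]), 'moment': array([ 0.11077677, -0.12310856, -0.00523693]), 'opening': 0.2838663022655469, 'grip_force': 0.0} -147.8972953839633
```

Emit:
arm_command:
  targets:
    - [0,0,0,0,0]
    - [0,0,0,0,0]
    - [0,0,0,0,0]

```text
t: 8.05
eef_pos: [517.8, -88.5, 147.9]
tcp_rot: [-3.14, 0.001, -2.581]
ft_force: [0.9, -2.1, 3.1]
opening: 0.252
grip_force: 30.0
```

Emit:
arm_command:
  targets:
    - [0,0,0,8.5,0]
    - [0,0,0.1,17,0]
    - [0,0,0.1,25.5,0]
    - [0,0,0.2,34,0]
    - [0,0,0.2,42.5,0]

```text
t: 8.55
eef_pos: [517.9, -88.6, 147.7]
tcp_rot: [-3.141, 0.001, 2.955]
ft_force: [0.7, -3.5, 0.8]
opening: 0.254
grip_force: 30.0
```

Emit:
arm_command:
  targets:
    - [0,0,0,8.5,0]
    - [0,0,0.1,17,0]
    - [0,0,0.1,25.5,0]
    - [0,0,0.2,34,0]
    - [0,0,0.2,42.5,0]

```text
t: 9.05
eef_pos: [517.9, -88.7, 147.5]
tcp_rot: [3.141, 0.002, 2.213]
ft_force: [1.3, -4.5, 1.3]
opening: 0.25
grip_force: 30.0
```

```bash
cat > st.py <<'E'
from h import *
s=env.state();print({k:s[k].round(2) for k in('joints','eef_pos','ft_force','moment')},s['opening'],np.degrees(s['tcp_rot'][2]))
E
python3 st.py
```

```text
{'joints': array([-0.29,  0.43,  1.88, -0.  ,  0.83, -0.94]), 'eef_pos': array([517.92, -88.7 , 147.46]), 'ft_force': array([ 1.29, -4.5 ,  1.33]), 'moment': array([-1.09, -0.65,  0.3 ])} 0.25031565073552764 126.80481586372288
```

Emit:
arm_command:
  targets:
    - [0,0,0,8.5,0]
    - [0,0,0.1,17,0]
    - [0,0,0.1,25.5,0]
    - [0,0,0.2,34,0]
    - [0,0,0.2,42.5,0]

```text
t: 9.55
eef_pos: [517.8, -88.8, 147.2]
tcp_rot: [3.14, 0.001, 1.471]
ft_force: [1.1, -4.1, 0.6]
opening: 0.252
grip_force: 30.0
```

Emit:
arm_command:
  targets:
    - [0,0,0,8.5,0]
    - [0,0,0.1,17,0]
    - [0,0,0.1,25.5,0]
    - [0,0,0.2,34,0]
    - [0,0,0.2,42.5,0]

```text
t: 10.05
eef_pos: [517.8, -88.9, 147.0]
tcp_rot: [3.14, 0.0, 0.73]
ft_force: [0.4, -6.0, 1.2]
opening: 0.251
grip_force: 30.0
```

Emit:
arm_command:
  targets:
    - [0,0,0,8,0]
    - [0,0,0,10,0]
    - [0,0,0,10,0]
    - [0,0,0,10,0]

```text
t: 10.45
eef_pos: [517.8, -88.9, 147.0]
tcp_rot: [3.14, -0.0, 0.561]
ft_force: [0.8, -5.9, -0.1]
opening: 0.25
grip_force: 30.0
```

Emit:
arm_command:
  targets:
    - [0,0,0,-8.5,0]
    - [0,0,-0.1,-17,0]
    - [0,0,-0.1,-25.5,0]
    - [0,0,-0.2,-34,0]
    - [0,0,-0.2,-42.5,0]

```text
t: 10.95
eef_pos: [517.8, -88.7, 147.2]
tcp_rot: [3.14, 0.001, 1.308]
ft_force: [0.1, -6.3, 1.9]
opening: 0.251
grip_force: 30.0
```

Emit:
arm_command:
  targets:
    - [0,0,0,-8.5,0]
    - [0,0,-0.1,-17,0]
    - [0,0,-0.1,-25.5,0]
    - [0,0,-0.2,-34,0]
    - [0,0,-0.2,-42.5,0]

```text
t: 11.45
eef_pos: [517.7, -88.7, 147.4]
tcp_rot: [3.141, 0.001, 2.05]
ft_force: [0.2, -5.1, 2.7]
opening: 0.25
grip_force: 30.0
```

Emit:
arm_command:
  targets:
    - [0,0,0,-8,0]
    - [0,0,0,-10,0]
    - [0,0,0,-10,0]
    - [0,0,0,-10,0]

```text
t: 11.85
eef_pos: [517.6, -88.6, 147.4]
tcp_rot: [-3.142, 0.001, 2.217]
ft_force: [0.6, -5.8, 2.8]
opening: 0.25
grip_force: 30.0
```

```bash
python3 st.py
```

```text
{'joints': array([-0.3 ,  0.43,  1.88, -0.  ,  0.83, -0.94]), 'eef_pos': array([517.65, -88.65, 147.43]), 'ft_force': array([ 0.63, -5.8 ,  2.83]), 'moment': array([-1.3 , -0.25, -0.03])} 0.25045850832966465 127.04049848933518
```

Emit:
arm_command:
  targets:
    - [0,0,0,8.5,0]
    - [0,0,0.1,17,0]
    - [0,0,0.1,25.5,0]
    - [0,0,0.2,34,0]
    - [0,0,0.2,42.5,0]

```text
t: 12.35
eef_pos: [517.7, -88.6, 147.2]
tcp_rot: [3.141, 0.001, 1.47]
ft_force: [1.9, -5.0, 1.9]
opening: 0.252
grip_force: 30.0
```

Emit:
arm_command:
  targets:
    - [0,0,0,8.5,0]
    - [0,0,0.1,17,0]
    - [0,0,0.1,25.5,0]
    - [0,0,0.2,34,0]
    - [0,0,0.2,42.5,0]

```text
t: 12.85
eef_pos: [517.8, -88.7, 147.0]
tcp_rot: [3.14, 0.0, 0.728]
ft_force: [1.4, -5.2, 0.8]
opening: 0.251
grip_force: 30.0
```

Emit:
arm_command:
  targets:
    - [0,0,0,8.5,0]
    - [0,0,0.1,17,0]
    - [0,0,0.1,25.5,0]
    - [0,0,0.2,34,0]
    - [0,0,0.2,42.5,0]

```text
t: 13.35
eef_pos: [517.7, -88.8, 146.8]
tcp_rot: [3.14, -0.001, -0.013]
ft_force: [0.5, -7.2, 0.6]
opening: 0.25
grip_force: 30.0
```

Emit:
arm_command:
  targets:
    - [0,0,0,8.5,0]
    - [0,0,0.1,17,0]
    - [0,0,0.1,25.5,0]
    - [0,0,0.2,34,0]
    - [0,0,0.2,42.5,0]

```text
t: 13.85
eef_pos: [517.6, -88.7, 146.5]
tcp_rot: [3.141, -0.001, -0.755]
ft_force: [0.3, -5.0, 1.9]
opening: 0.25
grip_force: 30.0
```

Emit:
arm_command:
  targets:
    - [0,0,0,8,0]
    - [0,0,0,10,0]
    - [0,0,0,10,0]
    - [0,0,0,10,0]

```text
t: 14.25
eef_pos: [517.5, -88.5, 146.5]
tcp_rot: [3.141, -0.001, -0.923]
ft_force: [-0.3, -5.1, 1.5]
opening: 0.25
grip_force: 30.0
```

Emit:
arm_command:
  targets:
    - [0,0,0,-8.5,0]
    - [0,0,-0.1,-17,0]
    - [0,0,-0.1,-25.5,0]
    - [0,0,-0.2,-34,0]
    - [0,0,-0.2,-42.5,0]

```text
t: 14.75
eef_pos: [517.4, -88.6, 146.7]
tcp_rot: [3.141, -0.0, -0.176]
ft_force: [-0.1, -6.4, 2.5]
opening: 0.248
grip_force: 30.0
```

Emit:
arm_command:
  targets:
    - [0,0,0,-8.5,0]
    - [0,0,-0.1,-17,0]
    - [0,0,-0.1,-25.5,0]
    - [0,0,-0.2,-34,0]
    - [0,0,-0.2,-42.5,0]

```text
t: 15.25
eef_pos: [517.5, -88.8, 146.9]
tcp_rot: [3.14, 0.0, 0.566]
ft_force: [0.5, -6.1, 2.2]
opening: 0.258
grip_force: 30.0
```

Emit:
arm_command:
  targets:
    - [0,0,0,-6,0]
    - [0,0,0,-6,0]
    - [0,0,0,-6,0]

```text
t: 15.55
eef_pos: [517.6, -88.7, 147.0]
tcp_rot: [3.14, 0.0, 0.666]
ft_force: [0.9, -6.8, 2.6]
opening: 0.247
grip_force: 30.0
```

```bash
python3 st.py
```

```text
{'joints': array([-0.3 ,  0.44,  1.88, -0.  ,  0.83,  0.61]), 'eef_pos': array([517.63, -88.72, 146.99]), 'ft_force': array([ 0.93, -6.82,  2.57]), 'moment': array([-1.72, -0.22,  0.2 ])} 0.24657289658948697 38.14068382717065
```

Emit:
arm_command:
  targets:
    - [0,0,0,0,0.5]
    - [0,0,0,0,0.5]
    - [0,0,-15,0,0.5]
    - [0,0,-40,0,0.5]
    - [0,0,-45,0,0.5]

```text
t: 16.05
eef_pos: [517.9, -88.0, 193.5]
tcp_rot: [3.14, -0.002, 0.665]
ft_force: [0.2, -0.1, 0.0]
opening: 0.497
grip_force: 0.0
```

Emit:
arm_command:
  targets:
    - [0,0,0,-8.5,0.5]
    - [0,0,0,-17,0.5]
    - [0,0,0,-25.5,0.5]
    - [0,0,0,-34,0.5]
    - [0,0,0,-42.5,0.5]

```text
t: 16.55
eef_pos: [517.0, -87.8, 191.0]
tcp_rot: [-3.14, -0.0, 1.413]
ft_force: [0.9, 0.4, -0.6]
opening: 0.499
grip_force: 0.0
```

Emit:
arm_command:
  targets:
    - [0,0,0,-8.5,0.5]
    - [0,0,0,-17,0.5]
    - [0,0,0,-25.5,0.5]
    - [0,0,0,-34,0.5]
    - [0,0,0,-42.5,0.5]

```text
t: 17.05
eef_pos: [517.0, -87.8, 191.0]
tcp_rot: [-3.141, -0.001, 2.155]
ft_force: [-0.1, -0.7, 0.3]
opening: 0.496
grip_force: 0.0
```

Emit:
arm_command:
  targets:
    - [0,0,0,-8.5,0.5]
    - [0,0,0,-17,0.5]
    - [0,0,0,-25.5,0.5]
    - [0,0,0,-34,0.5]
    - [0,0,0,-42.5,0.5]

```text
t: 17.55
eef_pos: [517.0, -87.8, 191.0]
tcp_rot: [3.141, -0.001, 2.896]
ft_force: [0.6, -0.0, -0.6]
opening: 0.505
grip_force: 0.0
```

Emit:
arm_command:
  targets:
    - [0,0,0,-8.5,0.5]
    - [0,0,0,-17,0.5]
    - [0,0,0,-25.5,0.5]
    - [0,0,0,-34,0.5]
    - [0,0,0,-42.5,0.5]

```text
t: 18.05
eef_pos: [517.0, -87.8, 191.0]
tcp_rot: [3.14, -0.001, -2.645]
ft_force: [-0.6, 0.6, 0.1]
opening: 0.501
grip_force: 0.0
```

Emit:
arm_command:
  targets:
    - [0,0,0,-7,0.5]
    - [0,0,0,-10,0.5]
    - [0,0,0,-10,0.5]
    - [0,0,0,-10,0.5]

```text
t: 18.45
eef_pos: [517.2, -88.0, 191.3]
tcp_rot: [3.141, -0.0, -2.478]
ft_force: [0.5, 0.3, -0.2]
opening: 0.501
grip_force: 0.0
```

```bash
python3 st.py; python3 -c "
from h import *
import cv2
c,T=wrist('pics/w4.png')
im=cv2.imread('pics/w4.png');cv2.imwrite('pics/w4c.png',cv2.resize(im[120:320,190:450],(780,600),interpolation=2))"
```

```text
{'joints': array([-0.29,  0.38,  1.83,  0.  ,  0.93, -2.53]), 'eef_pos': array([517.15, -87.96, 191.31]), 'ft_force': array([ 0.48,  0.31, -0.17]), 'moment': array([ 0.15, -0.12, -0.03])} 0.5006985389428521 -141.99566888243834
```

View pics/w4c.png

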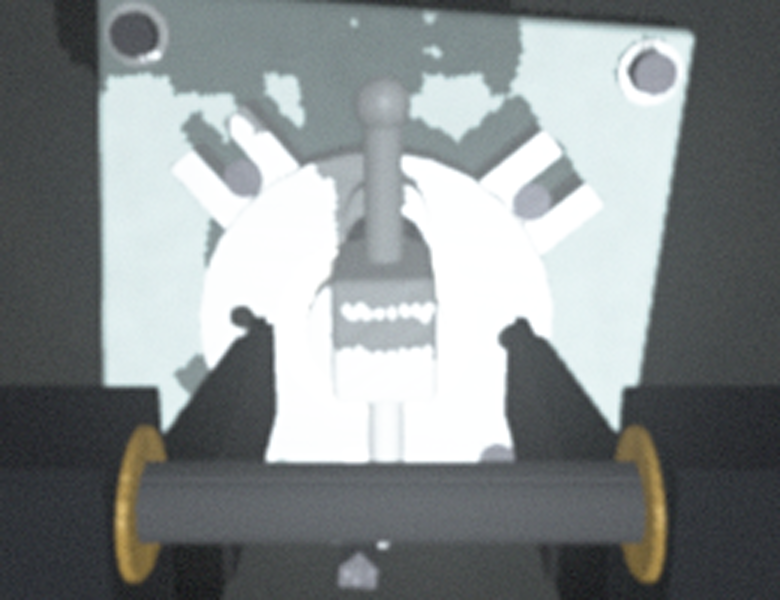

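The block sits between the fingers at (384,340). The gland slots ((243,178) and (533,202)) and the plate bolts ((135,33) and (653,70)) agree to within 1°, so the port is still aligned. I regrip and turn.

Emit:
arm_command:
  targets:
    - [0,0,20,0,0.5]
    - [0,0,40,0,0.5]
    - [0,0,45,0,0.5]
    - [0,0,45,0,0.2]
    - [0,0,45,0,0]

```text
t: 19.0
eef_pos: [517.7, -88.3, 147.4]
tcp_rot: [-3.141, 0.0, -2.477]
ft_force: [0.5, 0.5, 0.2]
opening: 0.384
grip_force: 0.0
```

Emit:
arm_command:
  targets:
    - [0,0,0,0,0]
    - [0,0,0,0,0]
    - [0,0,0,0,0]
    - [0,0,0,0,0]
    - [0,0,0,0,0]

```text
t: 19.5
eef_pos: [517.9, -88.5, 147.5]
tcp_rot: [-3.14, 0.001, -2.476]
ft_force: [0.8, -1.6, 5.3]
opening: 0.254
grip_force: 30.0
```

```bash
python3 st.py
```

```text
{'joints': array([-0.29,  0.43,  1.88, -0.  ,  0.83, -2.53]), 'eef_pos': array([517.95, -88.48, 147.5 ]), 'ft_force': array([ 0.83, -1.56,  5.32]), 'moment': array([-0.26, -0.3 ,  0.08])} 0.2539455516106977 -141.88610054865586
```

Emit:
arm_command:
  targets:
    - [0,0,0,8.5,0]
    - [0,0,0.1,17,0]
    - [0,0,0.1,25.5,0]
    - [0,0,0.2,34,0]
    - [0,0,0.2,42.5,0]

```text
t: 20.0
eef_pos: [518.1, -88.7, 147.3]
tcp_rot: [-3.14, 0.002, 3.059]
ft_force: [0.9, -2.4, 4.7]
opening: 0.254
grip_force: 30.0
```

Emit:
arm_command:
  targets:
    - [0,0,0,8.5,0]
    - [0,0,0.1,17,0]
    - [0,0,0.1,25.5,0]
    - [0,0,0.2,34,0]
    - [0,0,0.2,42.5,0]

```text
t: 20.5
eef_pos: [518.1, -88.9, 147.1]
tcp_rot: [3.141, 0.003, 2.318]
ft_force: [1.6, -3.5, 4.3]
opening: 0.249
grip_force: 30.0
```

Emit:
arm_command:
  targets:
    - [0,0,0,8.5,0]
    - [0,0,0.1,17,0]
    - [0,0,0.1,25.5,0]
    - [0,0,0.2,34,0]
    - [0,0,0.2,42.5,0]

```text
t: 21.0
eef_pos: [517.9, -88.9, 146.8]
tcp_rot: [3.14, 0.002, 1.576]
ft_force: [0.5, -5.6, 3.9]
opening: 0.251
grip_force: 30.0
```

Emit:
arm_command:
  targets:
    - [0,0,0,6,0]
    - [0,0,0,12,0]
    - [0,0,0.1,18,0]
    - [0,0,0.1,24,0]
    - [0,0,0.2,30,0]

```text
t: 21.5
eef_pos: [517.8, -89.0, 146.6]
tcp_rot: [3.14, 0.001, 1.054]
ft_force: [-0.1, -4.9, 5.7]
opening: 0.253
grip_force: 30.0
```

```bash
python3 st.py
```

```text
{'joints': array([-0.3 ,  0.44,  1.88, -0.  ,  0.82,  0.22]), 'eef_pos': array([517.81, -88.99, 146.62]), 'ft_force': array([-0.14, -4.93,  5.68]), 'moment': array([-1.48,  0.02,  0.23])} 0.25330158244731577 60.411682191910856
```

Emit:
arm_command:
  targets:
    - [0,0,0,2,0]
    - [0,0,0,4,0]
    - [0,0,0,5,0]

```text
t: 21.8
eef_pos: [517.7, -89.0, 146.6]
tcp_rot: [3.14, 0.001, 0.97]
ft_force: [-0.3, -5.0, 4.8]
opening: 0.251
grip_force: 30.0
```

```bash
python3 st.py
```

```text
{'joints': array([-0.3 ,  0.44,  1.88, -0.  ,  0.82,  0.31]), 'eef_pos': array([517.75, -89.  , 146.58]), 'ft_force': array([-0.25, -4.99,  4.75]), 'moment': array([-1.55,  0.02,  0.28])} 0.2505886799097619 55.581523887791136
```

Emit:
arm_command:
  targets:
    - [0,0,0,2,0]
    - [0,0,0,4,0]
    - [0,0,0,4,0]

```text
t: 22.1
eef_pos: [517.7, -89.0, 146.6]
tcp_rot: [3.139, 0.001, 0.9]
ft_force: [-0.5, -4.6, 5.8]
opening: 0.249
grip_force: 30.0
```

```bash
python3 st.py
```

```text
{'joints': array([-0.3 ,  0.44,  1.88, -0.  ,  0.82,  0.38]), 'eef_pos': array([517.74, -89.  , 146.6 ]), 'ft_force': array([-0.52, -4.59,  5.76]), 'moment': array([-1.47,  0.06,  0.1 ])} 0.24890129069115677 51.58155595878011
```

Emit:
arm_command:
  targets:
    - [0,0,0,2,0]
    - [0,0,0,3,0]
    - [0,0,0,3,0]

```text
t: 22.4
eef_pos: [517.7, -89.0, 146.5]
tcp_rot: [3.14, 0.001, 0.849]
ft_force: [0.1, -5.2, 3.9]
opening: 0.251
grip_force: 30.0
```

```bash
python3 st.py
```

```text
{'joints': array([-0.3 ,  0.44,  1.88, -0.  ,  0.82,  0.43]), 'eef_pos': array([517.7 , -88.99, 146.54]), 'ft_force': array([ 0.15, -5.19,  3.89]), 'moment': array([-1.54,  0.06,  0.2 ])} 0.25069630237191276 48.616747349437944
```

Emit:
arm_command:
  targets:
    - [0,0,0,2,0]
    - [0,0,0,3,0]
    - [0,0,0,3,0]

```text
t: 22.7
eef_pos: [517.7, -89.0, 146.6]
tcp_rot: [3.14, 0.001, 0.796]
ft_force: [-0.1, -5.4, 5.3]
opening: 0.252
grip_force: 30.0
```

```bash
python3 st.py
```

```text
{'joints': array([-0.3 ,  0.44,  1.88, -0.  ,  0.82,  0.48]), 'eef_pos': array([517.7 , -89.  , 146.55]), 'ft_force': array([-0.09, -5.44,  5.3 ]), 'moment': array([-1.5 ,  0.05,  0.21])} 0.25208593426405723 45.61564606692494
```

Emit:
arm_command:
  targets:
    - [0,0,0,2,0]
    - [0,0,0,3,0]
    - [0,0,0,3,0]

```text
t: 23.0
eef_pos: [517.7, -89.0, 146.5]
tcp_rot: [3.14, 0.0, 0.744]
ft_force: [-0.6, -6.3, 5.0]
opening: 0.249
grip_force: 30.0
```

```bash
python3 st.py
```

```text
{'joints': array([-0.3 ,  0.44,  1.88, -0.  ,  0.82,  0.53]), 'eef_pos': array([517.7 , -89.01, 146.55]), 'ft_force': array([-0.55, -6.28,  4.95]), 'moment': array([-1.6 ,  0.05,  0.2 ])} 0.24904762757643353 42.62095174937263
```

Emit:
arm_command:
  targets:
    - [0,0,0,2,0]
    - [0,0,0,3,0]
    - [0,0,0,3,0]

```text
t: 23.3
eef_pos: [517.7, -89.0, 146.5]
tcp_rot: [3.14, 0.0, 0.691]
ft_force: [-1.1, -6.6, 4.7]
opening: 0.247
grip_force: 30.0
```

```bash
python3 st.py
```

```text
{'joints': array([-0.3 ,  0.44,  1.88, -0.  ,  0.82,  0.59]), 'eef_pos': array([517.68, -89.  , 146.53]), 'ft_force': array([-1.12, -6.56,  4.68]), 'moment': array([-1.57,  0.05,  0.2 ])} 0.24747202124218068 39.616113431342086
```

Emit:
arm_command:
  targets:
    - [0,0,0,2,0]
    - [0,0,0,2,0]
    - [0,0,0,2,0]

```text
t: 23.6
eef_pos: [517.7, -89.0, 146.5]
tcp_rot: [3.14, 0.0, 0.657]
ft_force: [-0.4, -5.9, 4.9]
opening: 0.252
grip_force: 30.0
```

```bash
python3 st.py
```

```text
{'joints': array([-0.3 ,  0.44,  1.88, -0.  ,  0.82,  0.62]), 'eef_pos': array([517.65, -89.02, 146.49]), 'ft_force': array([-0.35, -5.93,  4.93]), 'moment': array([-1.66,  0.14,  0.15])} 0.2524903227549649 37.63991370117938
```

Emit:
arm_command:
  targets:
    - [0,0,0,2,0]
    - [0,0,0,2,0]
    - [0,0,0,2,0]

```text
t: 23.9
eef_pos: [517.6, -89.0, 146.5]
tcp_rot: [3.14, 0.0, 0.623]
ft_force: [-0.9, -4.9, 5.2]
opening: 0.252
grip_force: 30.1
```

```bash
python3 st.py
```

```text
{'joints': array([-0.3 ,  0.44,  1.88, -0.  ,  0.82,  0.65]), 'eef_pos': array([517.64, -88.95, 146.53]), 'ft_force': array([-0.94, -4.93,  5.23]), 'moment': array([-1.41,  0.12,  0.68])} 0.25187520297945853 35.69850540483787
```

Emit:
arm_command:
  targets:
    - [0,0,0,2,0]
    - [0,0,0,2,0]
    - [0,0,0,2,0]

```text
t: 24.2
eef_pos: [517.2, -88.4, 146.5]
tcp_rot: [3.141, 0.001, 0.588]
ft_force: [-2.4, -1.8, 6.4]
opening: 0.254
grip_force: 30.3
```

```bash
python3 st.py
```

```text
{'joints': array([-0.29,  0.44,  1.88, -0.  ,  0.83,  0.69]), 'eef_pos': array([517.22, -88.42, 146.48]), 'ft_force': array([-2.35, -1.75,  6.37]), 'moment': array([-0.53,  0.41,  0.78])} 0.25422394355521283 33.706189871707096
```

The moment rose from 0.2 to 0.7–0.8 N m, so the stop is reached. I release, lift and check.

Emit:
arm_command:
  targets:
    - [0,0,0,-1,0.1]
    - [0,0,0,-1,0.5]
    - [0,0,0,-1,0.5]
    - [0,0,0,-1,0.5]
    - [0,0,-20,-1,0.5]

```text
t: 24.7
eef_pos: [516.3, -87.8, 164.3]
tcp_rot: [-3.138, 0.003, 0.604]
ft_force: [-0.2, -0.2, 0.6]
opening: 0.485
grip_force: 0.0
```

Emit:
arm_command:
  targets:
    - [0,0,-30,0,0.5]
    - [0,0,-60,0,0.5]
    - [0,0,-60,0,0.5]
    - [0,0,-60,0,0.5]

```text
t: 25.1
eef_pos: [517.3, -88.1, 226.1]
tcp_rot: [3.141, -0.0, 0.604]
ft_force: [-0.2, -0.3, 0.0]
opening: 0.499
grip_force: 0.0
```

```bash
python3 st.py; python3 -c "
from h import *
import cv2
c,T=wrist('pics/w5.png')
im=cv2.imread('pics/w5.png');cv2.imwrite('pics/w5c.png',cv2.resize(im[120:320,190:450],(780,600),interpolation=2))"
```

```text
{'joints': array([-0.29,  0.34,  1.79,  0.  ,  1.02,  0.67]), 'eef_pos': array([517.3 , -88.09, 226.08]), 'ft_force': array([-0.2 , -0.29,  0.02]), 'moment': array([-0.  , -0.06, -0.01])} 0.4994741583588072 34.59866365627356
```

View pics/w5c.png

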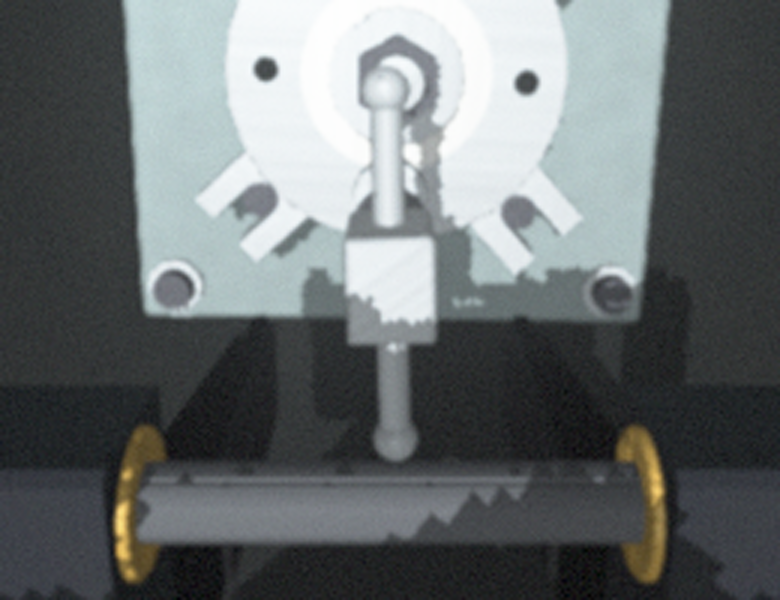

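The view shows the bar and block free. The gland's dark holes are at (265,68) and (527,82) and the plate bolts at (173,288) and (613,291), so the gland is about 2° (0.04 rad) off, within tolerance. I hand in.

```bash
python3 -c "
from cell import env
print(env.job_done())"
```

```text
the job is handed in; nothing more can be done
None
```

I turned the gland until the port faced the pointer (about 0.04 rad off), tapped it forward and back twice, then in to the stop, released everything and handed the job in at about 25 s; no verdict came back.

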